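Switch on the drinks warmer

TASK

Start the drinks warmer with closed fingertips: first press the dotted end of the orange rocker on the white socket block fully down to switch the supply on, then press the warmer's red power key fully in (it stays in), then press the green start key fully in, hold it for about a second and let it come out again. Keep to this order, leave the black rocker and the grey keys alone, and grasp or move nothing: the mug stays on its plate and the other things stay where they stand.

Things in the scene. Friction and masses are not known exactly. Their poses are not given: they have to be found in the camera images.
- warmer: Electric drinks warmer, fixed to the worktop: black box 150 (x) x 310 (y) x 40 high mm, round steel plate (116 mm wide, top 44 mm up) at its +y end, aluminium key deck (top 41 mm up) at its -y end. Origin: centre of its underside. Four round keys stand at x = +-31 mm, y = -52 and -114 mm in this frame; which colour is in which place varies.
- key_red (a joint): Red power key of the warmer, in m: 0 standing out, 0.006 fully in. It moves straight down against about 3 N of friction, has no return spring, and stays in where it is left.
- key_red_top (a point): Centre of the red key's top face (31 mm wide round cap with a small white dot). The top stands 54.5 mm above the worktop when out, 48.5 mm when fully in (7 mm above the deck).
- key_green (a joint): Green start key, in m: 0 out, 0.006 fully in. Sprung: about 1.3 N starts it, about 5.2 N holds it fully in; it comes out by itself.
- key_green_top (a point): Centre of the green key's top face; same size and heights as the red key.
- key_grey_a (a joint): First grey key (other settings), sprung like the green one: 0 out, 0.006 m in. To be left alone.
- key_grey_b (a joint): Second grey key, the same. To be left alone.
- key_grey_a_top (a point): Centre of the first grey key's top face, same size and heights.
- key_grey_b_top (a point): Centre of the second grey key's top face, same size and heights.
- block: White socket block, fixed to the worktop, 170 (x) x 140 (y) x 43 high mm, two rocker switches side by side in its front half, two outlets behind. Origin: centre of its underside; +x points from the rockers to the outlets. The rockers' pivots are at x = -32 mm, y = +-33 mm, 52 mm up; which colour is on which side varies.
- rocker_orange (a joint): Orange rocker (feeds the warmer), rad: -0.17 off (end nearer the outlets, marked with a green dot, stands up), +0.17 on (that end down). It pivots about the block's y axis and stays where it is left; friction 0.05 N m, so 2 to 3 N pressed down on the dotted end turns it.
- rocker_orange_on_end (a point): Point on the orange rocker's dotted half (towards the outlets), 20 mm from the pivot, on its top face. The rocker is 61 x 36 mm, a shallow V whose halves slope up outwards by 0.17 rad: fully on, the dotted half lies level, its top 52 mm above the worktop (9 mm above the block); off, this point is about 58.5 mm up.
- rocker_black (a joint): Black rocker (another appliance), same shape and values; it starts on, at about +0.17, and is to be left so.
- rocker_black_on_end (a point): The same point on the black rocker.
- plate_center (a point): Centre of the warming plate, on its top face, at y = +78 mm in the warmer frame.
- mug: Mug, dark grey above and white below, 82 mm wide, 97 high, standing on the warming plate with its handle roughly turned away from the keys. Origin: underside, 15 mm from the cup's axis towards the handle.
- salt: Glass salt shaker, 44 mm wide, 90 high; origin under its centre. Bystander.

How it is judged (in metres and radians):
On the way, in this order (a step that is already met when the one before it is completed fails the run):
1. the orange rocker is on (value of joint rocker_orange above 0.13 rad), for 0.1 s.
2. the red key is in (value of joint key_red above 0.0045 m), for 0.1 s.
3. the green key is held in (value of joint key_green above 0.0042 m), for 0.6 s.
At the end, for the whole second after the job is handed in: Orange rocker on (over 0.12 of 0.17 rad), red key in (over 4.2 of 6 mm), green and grey keys out (within 1.2 mm), black rocker still on (over 0.10 rad), mug upright on the plate (origin within 40 mm of its centre). On the way the green key was held over 4.2 mm in for 0.6 s (value of joint rocker_orange above 0.12 rad and value of joint key_red above 0.0042 m and value of joint each of key_green, key_grey_a, key_grey_b below 0.0012 m and value of joint rocker_black above 0.1 rad and horizontal distance between mug and plate_center below 0.04 m and angle between mug's own z axis and vertical below 0.1 rad); the robot touches nothing.
It fails at once if the red key is pressed while the orange rocker is off (value of joint rocker_orange below 0.08 rad and value of joint key_red above 0.003 m).
It fails at once if the green key is pressed while the red key is out (value of joint key_red below 0.0035 m and value of joint key_green above 0.003 m).
It fails at once if a grey key is pressed or the black rocker is switched off (value of joint any of key_grey_a, key_grey_b above 0.003 m or value of joint rocker_black below 0.08 rad).
It fails at once if the mug is lifted or pushed more than 20 mm (distance of mug from where it was at the start of the episode above 0.02 m).
It fails at once if the salt shaker is lifted or moved more than 25 mm (distance of salt from where it was at the start of the episode above 0.025 m).
It also fails if it takes over 48 s, if anything falls off the work surface, if the arm or the gripper's body presses on something with over 40 N, if the wrist force passes 120 N, or if a joint passes its speed limit or range.

ROBOT

A 6-joint arm with a two-finger parallel gripper is mounted at the origin on a cart in front of the work surface, level with it; the furniture and walls round the work are solid. World frame = base frame: x ahead of the robot, y to its left, z up, the work surface at z = 0. Lengths are in mm, angles in rad, forces in N, time in s.
With the tool pointing down it reaches from about 325 to 900 mm from the base axis. Payload 6.1 kg.
Tool frame: the origin (TCP) lies between the finger pads; the fingertips stand 22 mm ahead of it and the grasp point (between the pads) lies 3 mm ahead of it; z points along the fingers, y is the line along which they close (so a half turn about z gives the same grasp; the last joint's range is limited). The gripper opens to 87 mm and grips with 3 to 60 N. Pads are 19 mm wide; open, the fingers measure 117 mm over their backs; the gripper's body (75 mm by 190 mm) begins 51 mm behind the grasp point.
Start: joints at [1.122, 0.22, 1.526, -0, 1.395, -0.126], TCP at [198.263, 592.712, 244.538] pointing down, gripper open.
Joint ranges: [-2.98, 2.98], [-0.91, 2.08], [0.09, 2.57], [-1.24, 4.39], [0.2, 2.65], [-2.68, 2.68]. Speed limits (rad/s): [2.57, 2.57, 3.01, 3.14, 3.14, 3.14].

INTERFACE

Orientations are given as a unit quaternion [w, x, y, z].
In Python, from workcell import telemetry, optics, order, models gives the robot as it stands. The module is installed in compiled form; this text tells all that it offers.
- The arm moves only by the shell command python3 -m handwheel 'ROWS'. ROWS is JSON, a list that holds one entry, the list of rows, each a list of 7 numbers: the shift along the tool's x, y, z in m, then the turn, a rotation vector about the tool's x, y, z in degrees, then the closure, from 0 (fully open) to 1 (shut). In form: [[[tx, ty, tz, wx, wy, wz, jaw], ...]]. A call has 1 to 5 rows; each row is the pose to reach, as a shift and turn from the pose commanded when the call began, along the tool's axes at that moment; what a row does not reach only later rows make up. A row lasts 1/12 s, in which the tool goes at most 41.7 mm and 7.16 degrees, less where a joint would pass 70% of its speed; a pose out of reach is approached as far as the arm can. A call with a gripper value outside its range is refused whole. The fingers move at their own pace and stop on an object; the grip force is fixed at half the most. Time passes only in rows, so rows that repeat a pose let the fingers close. It gives the time, the measured TCP pose, the force, the opening and the grip force at its end, in the units of the state.
- telemetry.get_obs(): the state, without advancing time (a new reading comes with each control period).
- optics.read_camera(name): name is "scene" or "top"; returns the picture (400x640x3 uint8, red, green, blue); there is no depth.
- optics.camera_model(name): a dict with "fx", "fy", "cx", "cy" (pixels), "R" (3x3) and "t" (3): a world point X has camera coordinates R X + t. Camera axes: x right, y down, z forward; pixel columns grow to the right and rows downward; lengths in mm; the calibration is good to about 2 mm. A picture is of the moment at which its call begins. camera_model takes no time and is no camera call.
- order.finish_job(): hands the job in; it is judged then, once.
Trained networks look in the newest picture that a camera, given by its name, has taken for a name from the list of things; names that differ only in an ending like _2 or _b are one class to them, and where a whole thing is asked for, a point or a joint stands for the part that bears it (a point fixed in the world has none). Each returns a list of dicts, best first, with "p" (0 to 1); they miss things now and then, are a little off and sometimes report something else, mostly with a low value. They report only what shows in the picture. A call takes as long as a camera call.
- models.find_in(query, camera): "extent" ([centre column, centre row, width, height] in pixels, round what is visible of it).
- models.trace(query, camera): "region" (400x640 bool, what is visible of it) and "extent" ([centre column, centre row, width, height] in pixels, round what is visible of it).
The state is a dict: "time_s": time; "qpos": joint angles; "qvel": joint speeds; "effort": joint torques, N m; "tool_pos": TCP position; "eef_rot": TCP orientation; "force": force on the tool from outside, world axes, zero at the start; "torque": the same for the moment, N m; "grip_width": finger opening in mm; "gripper_force": force on a finger pad.
Only numpy, scipy, OpenCV 4.12 (cv2) and the standard library are available. Lean on these libraries where they do the work, as an engineer would, in place of code of your own. Each camera call takes 0.05 s, during which the arm holds its last target. There are 200 camera calls.

## Working session

There is one attempt and no reset: what is moved stays moved. The work goes in short steps, Python scripts to look and compute and a shell command to move; the robot and the scene stay as the last step left them, time stands still between calls to the robot, and variables do not carry over. Pictures are saved under pics/ and viewed, at most 10 in all, crops included, and the job is handed in when it is done.

```bash
mkdir -p pics; python3 - <<'E'
from workcell import telemetry, optics, models
import cv2,numpy as np
for c in ("scene","top"):
    im=optics.read_camera(c); cv2.imwrite(f"pics/{c}0.png",im[:,:,::-1])
    m=optics.camera_model(c); print(c,{k:np.round(v,3).tolist() for k,v in m.items()})
    for q in ("key_red_top","key_green_top","key_grey_a_top","rocker_orange","rocker_black","mug","salt"):
        print(q,[(np.round(d["extent"],1).tolist(),round(d["p"],2)) for d in models.find_in(q,c)][:3])
print(telemetry.get_obs())
E
```

```text
scene {'fx': 361.56, 'fy': 361.56, 'cx': 318.473, 'cy': 202.855, 'R': [[0.484, -0.875, -0.019], [-0.617, -0.325, -0.717], [0.621, 0.359, -0.697]], 't': [-194.02, 365.872, 1006.521]}
key_red_top [([291.9, 202.8, 3.5, 6.8], 0.61), ([266.0, 173.2, 29.0, 30.7], 0.17)]
key_green_top []
key_grey_a_top [([315.8, 197.8, 10.5, 12.6], 0.61)]
rocker_orange [([405.8, 237.6, 14.2, 20.3], 0.59)]
rocker_black [([385.3, 232.3, 9.6, 11.3], 0.42)]
mug [([267.2, 174.0, 24.8, 31.0], 0.97), ([408.4, 235.9, 14.1, 17.6], 0.42)]
salt [([214.6, 187.6, 11.7, 24.9], 0.7)]
top {'fx': 466.861, 'fy': 466.861, 'cx': 320.345, 'cy': 195.813, 'R': [[-0.017, -1.0, 0.009], [-0.989, 0.015, -0.148], [0.148, -0.012, -0.989]], 't': [49.023, 506.256, 1286.412]}
key_red_top [([284.6, 212.3, 12.6, 11.4], 0.5)]
key_green_top [([286.9, 191.4, 13.3, 11.2], 0.53)]
key_grey_a_top [([307.3, 189.2, 11.2, 8.1], 0.54)]
rocker_orange [([431.4, 195.8, 14.2, 24.7], 0.8)]
rocker_black [([411.9, 204.8, 16.2, 22.5], 0.5)]
mug [([228.7, 193.7, 44.2, 33.2], 0.55)]
salt [([172.8, 235.6, 22.7, 14.5], 0.66)]
{'time_s': 0.8, 'qpos': array([ 1.12189248e+00,  2.20332543e-01,  1.52647922e+00,  1.15961181e-05,
        1.39469999e+00, -1.26082406e-01]), 'qvel': array([ 0.00056834,  0.00082472, -0.00094368,  0.00180014,  0.00275109,
       -0.00017605]), 'effort': array([ 3.73501862e-04, -4.94517839e+01, -3.87680697e+01,  7.03874580e-02,
        4.67993366e-02,  4.26193003e-05]), 'tool_pos': array([198.27007342, 592.7251001 , 244.59047932]), 'eef_rot': array([5.99460799e-06, 1.60711752e-01, 9.87001383e-01, 4.04057277e-05]), 'force': array([ 0.76257824,  0.59727759, -0.22584093]), 'torque': array([-0.00857951, -0.01028498,  0.00782465]), 'gripper_force': 0.0, 'grip_width': 87.06131182995203}
```

View pics/top0.png

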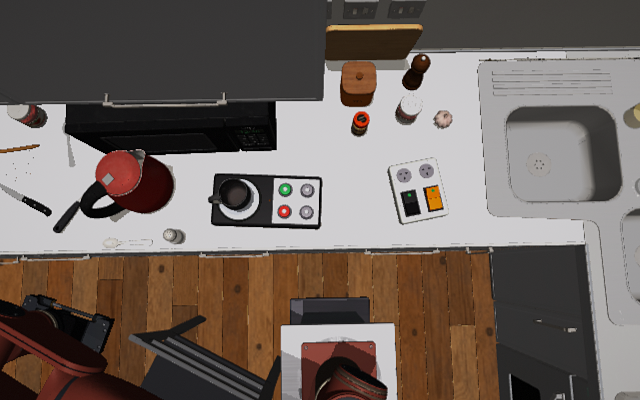

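View pics/scene0.png

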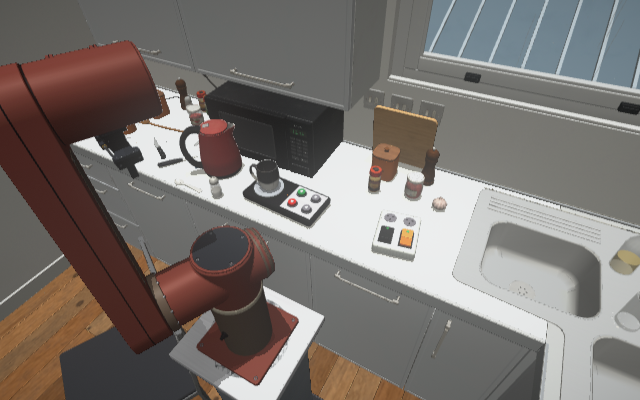

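The top view shows red at (285,212), green at (285,190), greys at (307,190) and (307,212). The orange rocker is at about (433,198) and the black one at about (410,203). The block is slightly turned, with its outlets on the +x side. Next I'll measure these precisely.

```bash
cat > h.py <<'E'
import numpy as np, cv2
from workcell import telemetry, optics
def ray(c,uv,z):
    m=optics.camera_model(c);R=np.array(m["R"]);t=np.array(m["t"])
    d=R.T@np.array([(uv[0]-m["cx"])/m["fx"],(uv[1]-m["cy"])/m["fy"],1]);o=-R.T@t
    return (o+d*(z-o[2])/d[2])
E
python3 - <<'E'
from h import *
for c,box in (("top",(200,450,150,235)),("scene",(240,430,150,265))):
    im=optics.read_camera(c); hsv=cv2.cvtColor(im,cv2.COLOR_RGB2HSV)
    x0,x1,y0,y1=box
    for n,lo,hi,z in (("red",(165,120,80),(180,255,255),54),("red2",(0,120,80),(6,255,255),54),("green",(40,90,50),(90,255,255),54),("orange",(9,150,120),(28,255,255),55)):
        mk=np.zeros(im.shape[:2],np.uint8); mk[y0:y1,x0:x1]=cv2.inRange(hsv,lo,hi)[y0:y1,x0:x1]
        k,l,s,ce=cv2.connectedComponentsWithStats(mk)
        for i in range(1,k):
            if s[i,4]>3: print(c,n,s[i].tolist(),ce[i].round(1),ray(c,ce[i],z).round(1))
    if c=="top":
        cv2.imwrite("pics/crop1.png",cv2.resize(im[150:235,265:455,::-1],None,fx=4,fy=4,interpolation=cv2.INTER_CUBIC))
        # block outline
        w=np.zeros_like(mk)
for n,uv,z in (("green",(285.5,190),54.5),("red",(285,212),54.5),("g1",(307,190),54.5),("g2",(307,212),54.5)): print(n,ray("top",uv,z).round(1))
E
```

```text
top red2 [279, 206, 11, 11, 81] [283.8 211. ] [463.5 143.3  54. ]
top green [280, 184, 11, 11, 83] [284.9 189.1] [525.2 140.1  54. ]
top green [432, 189, 2, 3, 6] [432.5 190. ] [ 516.1 -274.7   54. ]
top green [407, 193, 4, 4, 14] [408.7 194.5] [ 504.4 -207.1   54. ]
top orange [426, 186, 17, 24, 272] [433.7 197.8] [ 493.9 -276.7   55. ]
scene red2 [370, 166, 12, 8, 57] [375.4 169.4] [772.4 -53.   54. ]
scene red2 [288, 199, 8, 6, 32] [291.5 201.8] [461.  143.2  54. ]
scene red2 [248, 248, 2, 2, 4] [248.5 248.5] [214.1 151.1  54. ]
scene red2 [240, 251, 9, 12, 17] [244.1 256.7] [181.2 143.5  54. ]
scene green [298, 189, 7, 6, 28] [301.1 191.6] [523.9 140.7  54. ]
scene green [387, 227, 2, 2, 4] [387.5 227.5] [ 505.9 -206.9   54. ]
scene orange [400, 236, 12, 9, 75] [405.2 240.4] [ 479.2 -277.7   55. ]
green [522.4 138.3  54.5]
red [460.4 140.1  54.5]
g1 [521.5  78.1  54.5]
g2 [459.5  78.9  54.5]
```

View pics/crop1.png

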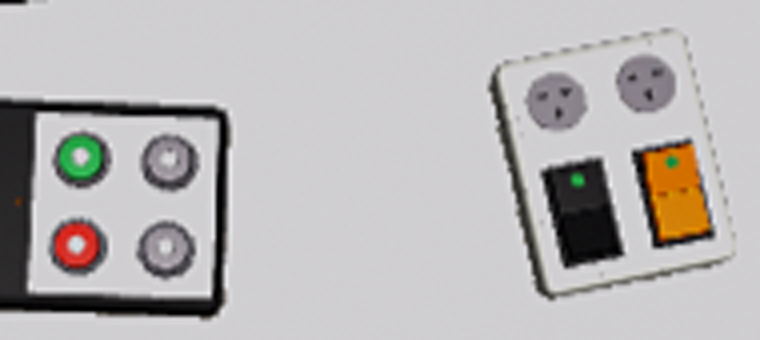

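Both cameras agree: red is at about (462,143) and green at about (524,140). The dotted orange end is at about (514,-273), and the block is yawed about 13°. First I'll close the jaw and turn so that tool y lies along world x.

```bash
python3 -m handwheel '[[[0,0,0,0,0,7.1,1],[0,0,0,0,0,14.2,1],[0,0,0,0,0,21.3,1],[0,0,0,0,0,28.4,1],[0,0,0,0,0,35.5,1]]]'; python3 -m handwheel '[[[0,0,0,0,0,7.2,1],[0,0,0,0,0,14.3,1],[0,0,0,0,0,21.5,1],[0,0,0,0,0,28.6,1],[0,0,0,0,0,35.8,1]]]'
python3 - <<'E'
from h import *
from scipy.spatial.transform import Rotation as Ro
o=telemetry.get_obs(); print(o["time_s"],o["grip_width"]); R=Ro.from_quat(o["eef_rot"],scalar_first=True).as_matrix(); print(R.round(3))
print(R.T@(np.array([514,-273,244])-o["tool_pos"]))
for uv in ((200,152),(270,150)): print([ray("top",uv,z).round(0).tolist() for z in (0,150)])
for z in (55,59): print(ray("top",(433,190.5),z), ray("top",(434.5,198),z))
E
```

```text
time_s: 1.32
tool_pos: [198.3, 592.7, 244.6]
eef_rot: [0.0, 0.457, 0.89, 0.0]
force: [-0.2, -0.0, 0.2]
grip_width: 61.5
gripper_force: 0.0
time_s: 1.73
tool_pos: [198.3, 592.7, 244.5]
eef_rot: [-0.0, 0.708, 0.706, -0.0]
force: [-0.9, 0.6, 0.1]
grip_width: 28.6
gripper_force: 0.0
1.7333 28.638508156909
[[ 0.002  1.    -0.   ]
 [ 1.    -0.002 -0.   ]
 [-0.    -0.    -1.   ]]
[-8.65091073e+02  3.17422617e+02  5.33337344e-01]
[[649.0, 393.0, 0.0], [611.0, 356.0, 150.0]]
[[652.0, 187.0, 0.0], [614.0, 172.0, 150.0]]
[ 514.51141699 -275.76302133   55.        ] [ 493.16974903 -278.84887199   55.        ]
[ 513.88016801 -274.7352725    59.        ] [ 492.60458301 -277.81156804   59.        ]
```

```bash
python3 -m handwheel '[[[-0.038,0.014,0,0,0,0,1],[-0.076,0.028,0,0,0,0,1],[-0.114,0.042,0,0,0,0,1],[-0.152,0.056,0,0,0,0,1],[-0.19,0.07,0,0,0,0,1]]]' >/dev/null
python3 -m handwheel '[[[-0.038,0.014,0,0,0,0,1],[-0.076,0.028,0,0,0,0,1],[-0.114,0.042,0,0,0,0,1],[-0.152,0.056,0,0,0,0,1],[-0.19,0.07,0,0,0,0,1]]]'
python3 -m handwheel '[[[-0.038,0.014,0,0,0,0,1],[-0.076,0.028,0,0,0,0,1],[-0.114,0.042,0,0,0,0,1],[-0.152,0.056,0,0,0,0,1],[-0.19,0.07,0,0,0,0,1]]]' >/dev/null
python3 -m handwheel '[[[-0.038,0.014,0,0,0,0,1],[-0.076,0.028,0,0,0,0,1],[-0.114,0.042,0,0,0,0,1],[-0.152,0.056,0,0,0,0,1],[-0.19,0.07,0,0,0,0,1]]]'
python3 -m handwheel '[[[-0.035,0.012,0.02,0,0,0,1],[-0.07,0.025,0.04,0,0,0,1],[-0.105,0.038,0.07,0,0,0,1],[-0.105,0.038,0.1,0,0,0,1],[-0.105,0.038,0.1,0,0,0,1]]]'
python3 -m handwheel '[[[0,0,0,0,0,0,1]]]'
cat >> h.py <<'E'
from scipy.spatial.transform import Rotation as Ro
def to(x,y,z):
    o=telemetry.get_obs(); R=Ro.from_quat(o["eef_rot"],scalar_first=True).as_matrix()
    print(o["time_s"],"tip",(o["tool_pos"]-[0,0,22]).round(1),"F",o["force"].round(2),"shift",(R.T@(np.array([x,y,z+22])-o["tool_pos"])).round(1))
E
python3 - <<'E'
from h import *
to(514,-274,68)
im=optics.read_camera("top"); cv2.imwrite("pics/c2.png",cv2.resize(im[110:235,380:480,::-1],None,fx=4,fy=4,interpolation=cv2.INTER_CUBIC))
im=optics.read_camera("scene"); cv2.imwrite("pics/c3.png",cv2.resize(im[160:280,350:460,::-1],None,fx=4,fy=4,interpolation=cv2.INTER_CUBIC))
E
```

```text
time_s: 2.57
tool_pos: [340.1, 211.6, 244.9]
eef_rot: [0.0, 0.705, 0.709, 0.001]
force: [1.3, 1.2, 0.3]
grip_width: 0.5
gripper_force: 0.0
time_s: 3.4
tool_pos: [481.8, -168.4, 244.8]
eef_rot: [0.0, 0.706, 0.708, 0.0]
force: [0.8, 0.2, 0.3]
grip_width: 0.3
gripper_force: 0.0
time_s: 3.82
tool_pos: [516.4, -270.9, 137.1]
eef_rot: [-0.005, 0.707, 0.708, -0.001]
force: [-1.9, 1.9, -1.3]
grip_width: 0.4
gripper_force: 0.0
time_s: 3.9
tool_pos: [518.2, -270.1, 142.1]
eef_rot: [-0.003, 0.706, 0.708, -0.0]
force: [0.4, -0.8, 0.3]
grip_width: 0.7
gripper_force: 0.0
3.9 tip [ 518.2 -270.1  120.1] F [ 0.4  -0.76  0.34] shift [-4.1 -3.9 52.1]
```

View pics/c3.png

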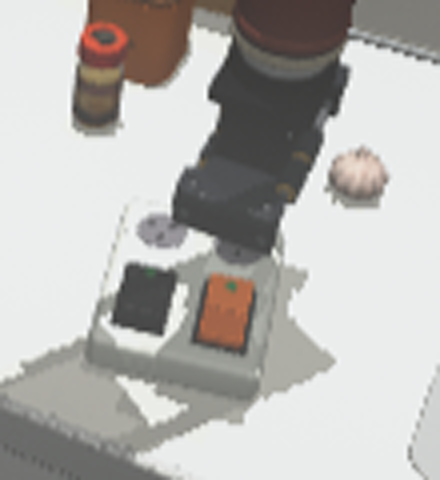

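The scene crop shows the closed fingertips at about crop (240,235), just behind the rocker in the image and 120 mm up, as expected. The orange rocker is still off. I'll descend slowly.

```bash
python3 -m handwheel '[[[-0.004,-0.004,0.015,0,0,0,1],[-0.004,-0.004,0.03,0,0,0,1],[-0.004,-0.004,0.042,0,0,0,1],[-0.004,-0.004,0.05,0,0,0,1],[-0.004,-0.004,0.05,0,0,0,1]]]' >/dev/null
python3 -m handwheel '[[[0,0,0,0,0,0,1],[0,0,0,0,0,0,1]]]' 
python3 -c "
from h import *
to(514,-274,52)"
```

```text
time_s: 4.58
tool_pos: [516.7, -275.1, 95.7]
eef_rot: [0.001, 0.705, 0.709, 0.0]
force: [0.6, 0.6, 0.4]
grip_width: 0.5
gripper_force: 0.0
4.5833 tip [ 516.7 -275.1   73.7] F [0.63 0.64 0.4 ] shift [ 1.2 -2.7 21.7]
```

```bash
python3 -m handwheel '[[[0,0,0.003,0,0,0,1],[0,0,0.006,0,0,0,1],[0,0,0.009,0,0,0,1],[0,0,0.012,0,0,0,1],[0,0,0.014,0,0,0,1]]]' 
python3 -m handwheel '[[[0,0,0.002,0,0,0,1],[0,0,0.004,0,0,0,1],[0,0,0.006,0,0,0,1],[0,0,0.0075,0,0,0,1],[0,0,0.0075,0,0,0,1]]]'
python3 -c "
from h import *
to(514,-274,51.5)"
```

```text
time_s: 5.0
tool_pos: [516.5, -275.1, 80.6]
eef_rot: [0.0, 0.706, 0.709, 0.0]
force: [1.9, 0.6, 2.3]
grip_width: 0.4
gripper_force: 1.1
time_s: 5.42
tool_pos: [516.3, -275.1, 74.2]
eef_rot: [0.0, 0.706, 0.709, 0.0]
force: [-2.0, 2.0, 10.0]
grip_width: 0.2
gripper_force: 4.8
5.4167 tip [ 516.3 -275.1   52.2] F [-2.03  2.04  9.97] shift [ 1.1 -2.3  0.7]
```

```bash
python3 -m handwheel '[[[0,0,0.001,0,0,0,1],[0,0,0.001,0,0,0,1],[0,0,0.001,0,0,0,1]]]' 
python3 -m handwheel '[[[0,0,-0.02,0,0,0,1],[0,0,-0.05,0,0,0,1],[0.03,-0.005,-0.09,0,0,0,1],[0.07,-0.01,-0.1,0,0,0,1],[0.11,-0.015,-0.1,0,0,0,1]]]'
python3 - <<'E'
from h import *
ims=[]
for c,(a,b,d,e) in (("scene",(200,275,350,450)),("top",(150,225,365,465))):
    ims.append(cv2.resize(optics.read_camera(c)[a:b,d:e,::-1],None,fx=4,fy=4,interpolation=cv2.INTER_CUBIC))
cv2.imwrite("pics/c4.png",np.hstack(ims))
to(462.5,143,80)
E
```

```text
time_s: 5.67
tool_pos: [516.4, -275.2, 74.1]
eef_rot: [0.0, 0.706, 0.709, 0.0]
force: [-3.7, 4.0, 14.4]
grip_width: 0.5
gripper_force: 7.7
time_s: 6.08
tool_pos: [502.7, -171.2, 175.7]
eef_rot: [0.003, 0.707, 0.708, 0.001]
force: [1.9, -0.3, 0.3]
grip_width: 0.5
gripper_force: 0.0
6.1833 tip [ 500.4 -165.6  150.2] F [-0.58 -1.04 -1.09] shift [308.8 -35.3  70.8]
```

View pics/c4.png

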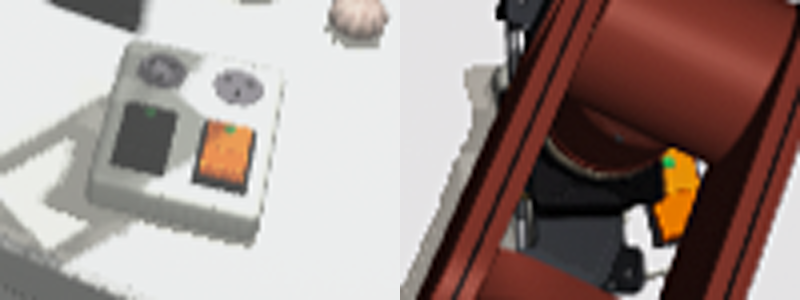

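The rocker reached its stop: z held at 52 mm under 14 N, and the scene crop shows the near half now tilted up. On to the red key.

```bash
python3 -m handwheel '[[[0.035,-0.004,0,0,0,0,1],[0.07,-0.008,0,0,0,0,1],[0.105,-0.012,0,0,0,0,1],[0.14,-0.016,0,0,0,0,1],[0.175,-0.02,0,0,0,0,1]]]' >/dev/null
python3 -m handwheel '[[[0.035,-0.004,0.01,0,0,0,1],[0.07,-0.008,0.02,0,0,0,1],[0.105,-0.012,0.035,0,0,0,1],[0.134,-0.015,0.05,0,0,0,1],[0.134,-0.015,0.06,0,0,0,1]]]' >/dev/null
python3 -m handwheel '[[[0,0,0,0,0,0,1],[0,0,0,0,0,0,1],[0,0,0,0,0,0,1]]]'
python3 - <<'E'
from h import *
to(462.5,143,60)
im=optics.read_camera("scene"); cv2.imwrite("pics/c5.png",cv2.resize(im[120:240,220:350,::-1],None,fx=4,fy=4,interpolation=cv2.INTER_CUBIC))
E
```

```text
time_s: 7.27
tool_pos: [465.3, 137.7, 112.1]
eef_rot: [0.0, 0.706, 0.708, -0.0]
force: [-0.5, 1.1, -0.7]
grip_width: 0.3
gripper_force: 0.0
7.2667 tip [465.3 137.7  90.1] F [-0.45  1.09 -0.74] shift [ 5.4 -2.8 30.1]
```

View pics/c5.png

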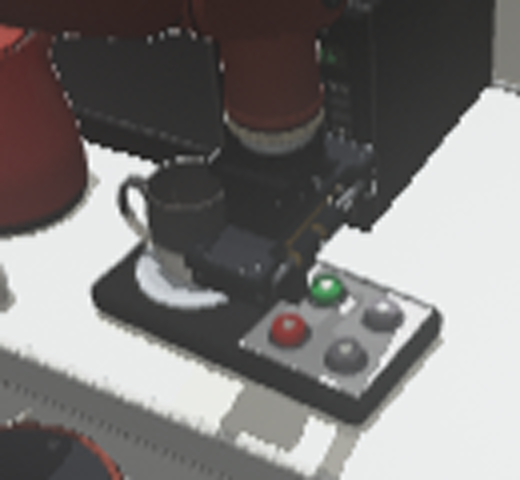

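The crop shows the red key at (289,330), with the closed tips hovering above and behind it in the image and clear of the mug. I'll shift the last few millimetres and press.

```bash
python3 -m handwheel '[[[0.005,-0.003,0.008,0,0,0,1],[0.005,-0.003,0.016,0,0,0,1],[0.005,-0.003,0.024,0,0,0,1],[0.005,-0.003,0.03,0,0,0,1],[0.005,-0.003,0.03,0,0,0,1]]]' 
python3 -m handwheel '[[[0,0,0.003,0,0,0,1],[0,0,0.006,0,0,0,1],[0,0,0.009,0,0,0,1],[0,0,0.0115,0,0,0,1],[0,0,0.0115,0,0,0,1]]]'
python3 -m handwheel '[[[0,0,0.001,0,0,0,1],[0,0,0.001,0,0,0,1],[0,0,0.001,0,0,0,1]]]'
python3 -c "
from h import *
to(462.5,143,48.5)"
```

```text
time_s: 7.73
tool_pos: [460.4, 143.3, 79.8]
eef_rot: [-0.001, 0.706, 0.708, -0.001]
force: [-0.1, 0.7, 0.4]
grip_width: 0.5
gripper_force: 0.0
time_s: 8.15
tool_pos: [462.1, 143.7, 70.9]
eef_rot: [0.0, 0.706, 0.709, 0.0]
force: [-2.8, -1.3, 8.0]
grip_width: 0.4
gripper_force: 3.5
time_s: 8.4
tool_pos: [462.2, 143.7, 70.8]
eef_rot: [0.0, 0.706, 0.709, -0.0]
force: [-5.7, -1.3, 14.6]
grip_width: 0.3
gripper_force: 7.2
8.4 tip [462.2 143.7  48.8] F [-5.67 -1.32 14.63] shift [-0.7  0.3  0.3]
```

Red is fully in: the tip sits at 48.8 mm and the force rises against the stop. Retract and go over to green.

```bash
python3 -m handwheel '[[[0,0,-0.015,0,0,0,1],[0,0,-0.032,0,0,0,1],[-0.001,0.02,-0.032,0,0,0,1],[-0.002,0.04,-0.032,0,0,0,1],[-0.003,0.061,-0.032,0,0,0,1]]]' >/dev/null
python3 -m handwheel '[[[0,0,0,0,0,0,1],[0,0,0,0,0,0,1],[0,0,0,0,0,0,1]]]'
python3 -c "
from h import *
to(524,140.5,48.5)"
```

```text
time_s: 9.07
tool_pos: [521.9, 141.0, 100.6]
eef_rot: [-0.001, 0.706, 0.709, -0.001]
force: [0.0, -0.4, 0.2]
grip_width: 0.4
gripper_force: 0.0
9.0667 tip [521.9 141.   78.6] F [ 0.02 -0.35  0.18] shift [-0.5  2.1 30.1]
```

```bash
python3 -m handwheel '[[[0,0.002,0.008,0,0,0,1],[0,0.002,0.014,0,0,0,1],[0,0.002,0.019,0,0,0,1],[0,0.002,0.022,0,0,0,1],[0,0.002,0.025,0,0,0,1]]]' 
python3 -m handwheel '[[[0,0,0.003,0,0,0,1],[0,0,0.0055,0,0,0,1],[0,0,0.007,0,0,0,1],[0,0,0.007,0,0,0,1],[0,0,0.007,0,0,0,1]]]'
python3 -m handwheel '[[[0,0,0.0005,0,0,0,1],[0,0,0.0005,0,0,0,1],[0,0,0.0005,0,0,0,1],[0,0,0.0005,0,0,0,1],[0,0,0.0005,0,0,0,1]]]'
python3 -m handwheel '[[[0,0,0,0,0,0,1],[0,0,0,0,0,0,1],[0,0,0,0,0,0,1],[0,0,0,0,0,0,1],[0,0,0,0,0,0,1]]]'
```

```text
time_s: 9.48
tool_pos: [524.1, 141.0, 75.5]
eef_rot: [-0.0, 0.706, 0.709, -0.001]
force: [-1.5, -0.6, 2.7]
grip_width: 0.6
gripper_force: 1.1
time_s: 9.9
tool_pos: [524.4, 141.1, 70.7]
eef_rot: [-0.0, 0.706, 0.709, -0.001]
force: [-9.5, -0.3, 14.7]
grip_width: 0.4
gripper_force: 7.5
time_s: 10.32
tool_pos: [524.4, 141.1, 70.6]
eef_rot: [-0.0, 0.705, 0.709, -0.001]
force: [-11.0, -0.9, 18.1]
grip_width: 0.5
gripper_force: 9.1
time_s: 10.73
tool_pos: [524.4, 141.1, 70.6]
eef_rot: [-0.0, 0.705, 0.709, -0.001]
force: [-10.4, -1.9, 17.7]
grip_width: 0.5
gripper_force: 9.1
```

Green is fully in (48.6 mm, firm stop) and has been held for about 1 s. Retract straight up, then check everything.

```bash
python3 -m handwheel '[[[0,0,-0.012,0,0,0,1],[0,0,-0.03,0,0,0,1],[0,0,-0.06,0,0,0,1],[0,0,-0.095,0,0,0,1],[0,0,-0.13,0,0,0,1]]]'
python3 -m handwheel '[[[-0.03,-0.03,0,0,0,0,1],[-0.06,-0.06,0,0,0,0,1],[-0.09,-0.09,0,0,0,0,1],[-0.12,-0.09,0,0,0,0,1],[-0.15,-0.09,0,0,0,0,1]]]'
python3 -m handwheel '[[[0,0,0,0,0,0,1],[0,0,0,0,0,0,1],[0,0,0,0,0,0,1],[0,0,0,0,0,0,1]]]'
python3 - <<'E'
from h import *
im=optics.read_camera("scene"); cv2.imwrite("pics/c6.png",cv2.resize(im[130:270,230:430,::-1],None,fx=4,fy=4,interpolation=cv2.INTER_CUBIC))
E
```

```text
time_s: 11.15
tool_pos: [524.4, 140.9, 199.7]
eef_rot: [-0.0, 0.706, 0.709, -0.0]
force: [0.9, 0.8, 0.4]
grip_width: 0.3
gripper_force: 0.0
time_s: 11.57
tool_pos: [434.1, -10.3, 199.0]
eef_rot: [0.001, 0.705, 0.709, 0.0]
force: [1.0, 0.2, 0.5]
grip_width: 0.6
gripper_force: 0.0
time_s: 11.9
tool_pos: [435.6, -8.6, 198.8]
eef_rot: [-0.0, 0.705, 0.709, 0.0]
force: [0.4, 0.3, 0.3]
grip_width: 0.5
gripper_force: 0.0
```

View pics/c6.png

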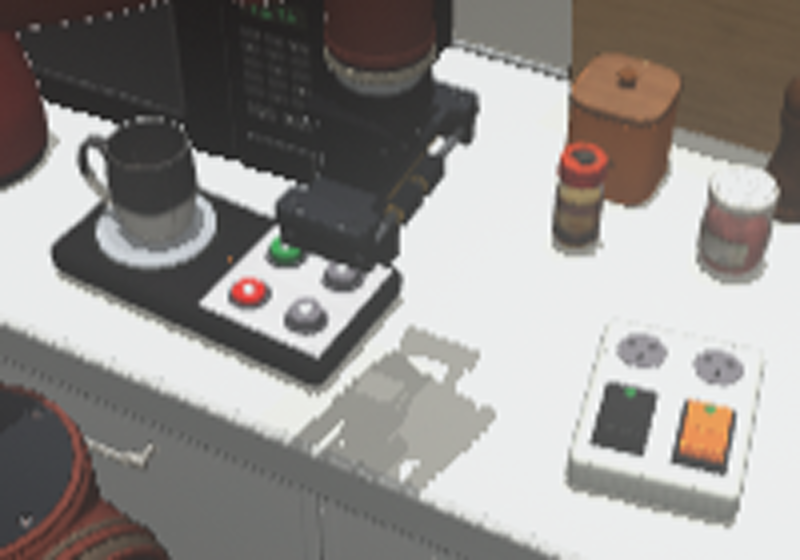

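The mug is still on its plate and the red key (250,292) is lower than the others. Both rockers now look alike, so both are on, and the arm is clear of everything.

```bash
python3 -c "
from workcell import order
print(order.finish_job())"
```

```text
the job is handed in; nothing more can be done
None
```

I switched the orange rocker on, pressed the red key fully in, held the green key in for about a second and let it go, and handed the job in at about 12 s; the hand-in returned no verdict.

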